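# Feel along the sprung contact rail of a curved track

## Robot

A 7-joint arm with a two-finger parallel gripper is mounted at the origin on the work surface. World frame = base frame: x ahead of the robot, y to its left, z up, the work surface at z = 0. Lengths are in m, angles in rad, forces in N, time in s.
With the tool pointing down it reaches from about 0.35 to 0.9 m from the base axis. Payload 8.1 kg.
Tool frame: the origin (TCP) lies midway between the tips of the shut fingers; the grasp point (between the pads) lies arm.grasp_offset behind it (arm.grasp_offset is the distance from the TCP to the grasp point, in m); z points along the fingers, y is the line along which they close (so a half turn about z gives the same grasp; the last joint's range is limited). The gripper opens to 92 mm and grips with 3 to 60 N. Pads are 19 mm wide; open, the fingers measure 130 mm over their backs; the gripper's body (75 mm by 190 mm) begins 47 mm behind the grasp point.
Start: joints at [-1.307, 0.434, 0.025, 1.573, -0.012, 1.134, -0.075], TCP at [0.224, 0.583, 0.227] pointing down, gripper open.
Joint ranges: [-2.62, 2.62], [-0.44, 2.09], [-1.27, 1.32], [0.08, 2.57], [-1.32, 4.46], [0.12, 2], [-2.74, 2.74]. Speed limits (rad/s): [2.22, 2.22, 3.01, 3.01, 3.14, 3.14, 3.14].

## Interface

Orientations are given as a rotation vector (axis times angle).
In Python, from cell import observe, imaging, arm gives the robot as it stands.
- The arm moves only by the tool apply_moves, never from a script. Its argument "commands" is a list of rows, each a list of 5 numbers: the opening in per cent of the stroke, from 0 (shut) to 100 (fully open), then the shift along the world's x, y, z in units of 0.06 m (1.0 is 0.06 m), then the turn about the world's z in units of 0.5 rad (1.0 is 0.5 rad). A call has 1 to 12 rows; each row shifts and turns the commanded pose from where the row before left it; what a row does not reach is not made up. A row lasts 1/8 s, in which the tool goes at most 62.5 mm and 10.7 degrees, less where a joint would pass 70% of its speed; a pose out of reach is approached as far as the arm can. A call with a number of a shift or a turn outside -1 to 1 is refused whole. A call with a gripper value outside its range is refused whole. The fingers move at their own pace and stop on an object; "newtons" is the grip in N (left out, the last holds). Time passes only in rows, so rows that do not move let the fingers close. It gives the time, the measured TCP pose, the force, the opening and the grip force at its end, in the units of the state.
- observe(): the state, without advancing time (a new reading comes with each control period).
- imaging.get_image(name): name is "side" or "top" or "wrist"; returns (picture, depth): 420x560x3 uint8, red, green, blue; 420x560 float32, m along the optical axis (not along the pixel's ray), 0 where there is no reading.
- imaging.camera_params(name): a dict with "camera_matrix" (3x3 intrinsics, pixels), "dist" ([k1, k2, p1, p2, k3] as OpenCV has them; the pictures are not rectified), "origin" and "rotation" of the camera in the world; the wrist camera has in their place "tool_from_camera" (4x4, takes a point from camera to tool coordinates, whose origin is the TCP and whose axes are the flange's). Camera axes: x right, y up, looking along -z (the intrinsics and any distortion apply to the point x, -y, -z); pixel columns grow to the right and rows downward; lengths in m; the calibration is good to about 2 mm. A picture is of the moment at which its call begins: read the wrist's pose just before it. camera_params takes no time and is no camera call.
- arm.sign_off(): hands the job in; it is judged then, once.
The state is a dict: "clock": time; "joints": joint angles; "dq": joint speeds; "joint_efforts": joint torques, N m; "position": TCP position; "ee_rot": TCP orientation; "force": force on the tool from outside, world axes, zero at the start; "ft_torque": the same for the moment, N m; "width": opening from 0.0 (shut) to 1.0 (fully open); "gripper_force": force on a finger pad.
Only numpy, scipy, OpenCV 4.12 (cv2) and the standard library are available. Lean on these libraries where they do the work, as an engineer would, in place of code of your own. Each camera call takes 0.05 s, during which the arm holds its last target. There are 200 camera calls.

## Task

Check the springing of the contact rail, the raised bare-metal middle rail of the curved track in the drawer: with the fingers closed, set the fingertips down on its end section (thin seams divide it into six) beside the buffer stop and run them along to the end section beside the lamp in one unbroken stroke, pressing just enough that the rail stays dipped a few millimetres and never pushing it right down to its stop. Finish with the fingertips resting on that last section, and stay there, still holding the rail slightly down. Do not grasp anything, and do not strike the buffer stop or lamp or disturb the rolling stock, crates and cases.

Things in the scene. Friction and masses are not known exactly. Their poses are not given: they have to be found in the camera images.
- strip (a joint): How far the sprung centre rail is pushed down, m: 0 = fully up, 0.012 = bottomed on its stop. It moves straight down as one stiff piece under a light touch anywhere on it (about 1.2 N starts it, 0.5 N more for each further mm) and springs back when let go.
- rail_mid (a point): Point on the top of the centre rail at half its length (rides with the rail). z up; y runs along the rail there, x across it, pointing to the outside of the bend. The rail is 280 mm long, bent to a 450 mm radius, one rigid level strip 15 mm above two thin running rails 16 mm to either side (3 mm above them when fully down); the grey bed is 58 mm wide.
- buffer: Buffer stop, fixed on the end plate at one end of the curved track (which end varies): a 52 mm wide cross beam on two posts with small round discs, 30 mm high. Origin at the centre of its foot, about 38 mm beyond the end of the centre rail. Its top is 10 mm above the untouched centre rail.
- lamp: Squat round ground lamp, fixed on the end plate at the other end of the track: 26 mm across, 27 mm high. Origin at the centre of its foot, about 38 mm beyond the end of the centre rail.
- sec1 (a point): Section 1 of the 6 that make up the raised centre rail, numbered in order from one end (1 and 6 are the ends; the buffer stop may be at either). 56 mm long, 10 mm wide. This point is the centre of its top face, which is level and about 35 mm above the table when untouched; it rides with the rail. Axes as rail_mid (y roughly towards section 6, z up).
- sec2 (a point): Section 2 of the 6 that make up the raised centre rail, numbered in order from one end (1 and 6 are the ends; the buffer stop may be at either). 42 mm long, 10 mm wide. This point is the centre of its top face, which is level and about 35 mm above the table when untouched; it rides with the rail. Axes as rail_mid (y roughly towards section 6, z up).
- sec3 (a point): Section 3 of the 6 that make up the raised centre rail, numbered in order from one end (1 and 6 are the ends; the buffer stop may be at either). 42 mm long, 10 mm wide. This point is the centre of its top face, which is level and about 35 mm above the table when untouched; it rides with the rail. Axes as rail_mid (y roughly towards section 6, z up).
- sec4 (a point): Section 4 of the 6 that make up the raised centre rail, numbered in order from one end (1 and 6 are the ends; the buffer stop may be at either). 42 mm long, 10 mm wide. This point is the centre of its top face, which is level and about 35 mm above the table when untouched; it rides with the rail. Axes as rail_mid (y roughly towards section 6, z up).
- sec5 (a point): Section 5 of the 6 that make up the raised centre rail, numbered in order from one end (1 and 6 are the ends; the buffer stop may be at either). 42 mm long, 10 mm wide. This point is the centre of its top face, which is level and about 35 mm above the table when untouched; it rides with the rail. Axes as rail_mid (y roughly towards section 6, z up).
- sec6 (a point): Section 6 of the 6 that make up the raised centre rail, numbered in order from one end (1 and 6 are the ends; the buffer stop may be at either). 56 mm long, 10 mm wide. This point is the centre of its top face, which is level and about 35 mm above the table when untouched; it rides with the rail. Axes as rail_mid (y roughly towards section 6, z up).
- loco: Locomotive, 190 x 44 x 62 mm, loose, lying along its x; origin under its centre. Bystander.
- coach: Coach, 230 x 44 x 57 mm, loose; origin under its centre. Bystander.
- wagon: Low flatbed wagon, 160 x 44 x 28 mm, loose, standing outside the bend of the track; origin under its centre. Bystander.
- crate1: Wooden freight crate, 26 mm cube (about 23 mm high), loose, inside the bend of the track; origin under its centre. Bystander.
- crate2: Second wooden crate like crate1, also inside the bend. Bystander.
- case1: Clear case 220 x 62 x 49 mm with a car in it, loose, lower one of a stack of two; origin under its centre. Bystander.
- case2: Upper clear case of the stack, same size, its top 104 mm above the table. Bystander.

How it is judged:
By the outcome, as a careful person would: the job done as asked, in the order asked, and still so for the second after the job is handed in, while the arm keeps its last pose, push and grip.
It also fails if it takes over 40 s, if anything falls off the work surface, if the arm or the gripper's body presses on something with over 40 N, if the wrist force passes 120 N, or if a joint passes its speed limit or range.

## Working session

There is one attempt and no reset: what is moved stays moved. The work goes in short steps, Python scripts to look and compute and a tool call to move; the robot and the scene stay as the last step left them, time stands still between calls to the robot, and variables do not carry over. Pictures are saved under pics/ and viewed, at most 10 in all, crops included, and the job is handed in when it is done.

Besides the shell and the picture viewer there is one more tool, called in YAML: its name, and indented under it one key for each argument. apply_moves: Moves the arm, as the interface text tells. Its arguments: {"type":"object","properties":{"commands":{"type":"array"},"newtons":{"type":"number"}},"required":["commands"]}

```bash
mkdir -p pics; ls; python3 - <<'E'
from cell import observe, imaging, arm
import cv2,numpy as np
print(observe()); print(arm.grasp_offset)
for n in ("top","side"):
    im,d=imaging.get_image(n); cv2.imwrite(f"pics/{n}0.png",im[:,:,::-1]); np.savez(f"{n}0.npz",im=im,d=d)
    print(n,imaging.camera_params(n))
print(imaging.camera_params("wrist"))
E
```

```text
pics
{'clock': 0.0, 'joints': array([-1.3066206 ,  0.43521503,  0.02496061,  1.57408751, -0.0115678 ,
        1.13400521, -0.07507224]), 'dq': array([ 1.40521976e-03,  3.99485324e-05, -6.42834307e-04,  3.61243477e-04,
        9.56428726e-04, -1.60631279e-03,  9.40447108e-04]), 'joint_efforts': array([-4.67650116e-04, -6.67862034e+01,  9.84622948e-01, -3.14454782e+01,
       -6.05442119e-02,  4.31448966e-02,  1.67554613e-04]), 'position': array([0.22400372, 0.58293287, 0.2259535 ]), 'ee_rot': array([-5.72910144e-01, -3.08878772e+00,  2.45993184e-03]), 'force': array([-0.66667335,  0.38221333,  0.08481462]), 'ft_torque': array([ 0.00165163, -0.01101192,  0.01473978]), 'gripper_force': 0.0, 'width': 0.9984888629678097}
0.0188
top {'camera_matrix': array([[434.67313923,   0.        , 283.00645515],
       [  0.        , 434.67313923, 206.40217087],
       [  0.        ,   0.        ,   1.        ]]), 'dist': array([-0.0192143,  0.       ,  0.       ,  0.       ,  0.       ]), 'origin': array([0.53622154, 0.01083651, 1.37313428]), 'rotation': array([ 0.05530654, -0.04459534, -1.59941664])
[... 296 characters left out ...]
2311909,  0.5920025 ]), 'rotation': array([ 0.96966194, -0.10260869, -0.17350165])}
{'camera_matrix': array([[326.3867479 ,   0.        , 282.73820899],
       [  0.        , 326.3867479 , 207.32169432],
       [  0.        ,   0.        ,   1.        ]]), 'dist': array([-0.07242343,  0.        ,  0.        ,  0.        ,  0.        ]), 'tool_from_camera': array([[-2.38275397e-04,  9.59905832e-01,  2.80322559e-01,
         7.61017593e-02],
       [ 9.99999891e-01,  1.16496698e-04,  4.51085750e-04,
         2.87634044e-05],
       [ 4.00343190e-04,  2.80322637e-01, -9.59905755e-01,
        -1.57695872e-01],
       [ 0.00000000e+00,  0.00000000e+00,  0.00000000e+00,
         1.00000000e+00]])}
```

View pics/top0.png

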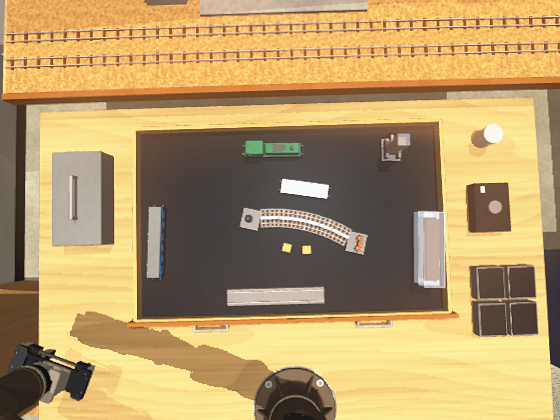

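View pics/side0.png

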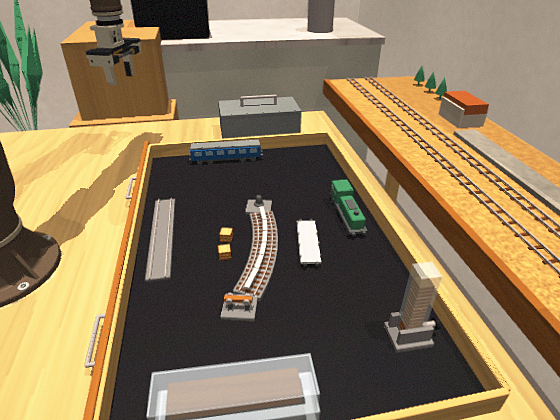

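The top view shows the track curving from the lamp (250,219) to the orange buffer stop (357,242). The crates are at (287,247) and (306,250), the flatbed at (304,188). I'll measure the white rail in the top view.

```bash
cat > h.py <<'E'
import numpy as np, cv2
from scipy.spatial.transform import Rotation as R
from scipy.optimize import least_squares
from cell import imaging
F=np.diag([1.,-1,-1])
def cam(name,st=None):
    p=imaging.camera_params(name)
    if name=="wrist":
        T=p["tool_from_camera"]; Rt=R.from_rotvec(st["ee_rot"]).as_matrix()
        return p,Rt@T[:3,:3],st["position"]+Rt@T[:3,3]
    return p,R.from_rotvec(p["rotation"]).as_matrix(),p["origin"]
def plane(name,uv,z,st=None):
    p,Rm,o=cam(name,st)
    n=cv2.undistortPoints(np.float64(uv).reshape(-1,1,2),p["camera_matrix"],p["dist"]).reshape(-1,2)
    d=(Rm@F@np.c_[n,np.ones(len(n))].T).T
    return o+d*((z-o[2])/d[:,2])[:,None]
def proj(name,X,st=None):
    p,Rm,o=cam(name,st)
    c=(F@Rm.T@(np.atleast_2d(X)-o).T).T
    return cv2.projectPoints(c,np.zeros(3),np.zeros(3),p["camera_matrix"],p["dist"])[0].reshape(-1,2)
def fit(P,r=.45,c0=(.1,-.1)):
    s=least_squares(lambda c:np.hypot(*(P-c).T)-r,c0,loss="soft_l1",f_scale=.003)
    return s.x,s.fun
def ends(P,c):
    a=np.arctan2(*(P-c).T[::-1]); return np.percentile(a,[.5,99.5])
E
python3 - <<'E'
from h import *
D=np.load("top0.npz"); im=D["im"]; d=D["d"]
hsv=cv2.cvtColor(im,cv2.COLOR_RGB2HSV)
m=((hsv[...,2]>190)&(hsv[...,1]<50)).astype(np.uint8)
m[:198]=0;m[262:]=0;m[:,:235]=0;m[:,375:]=0
n,l,s,c=cv2.connectedComponentsWithStats(m,connectivity=8)
print(s[s[:,4]>5])
v,u=np.where(m>0); P=plane("top",np.c_[u,v],.035)[:,:2]
c,f=fit(P); k=abs(f)<.008
e=ends(P[k],c); print(c,f.std(),e,(e[1]-e[0])*.45)
for a in np.linspace(*e,5): print(c+.45*np.array([np.cos(a),np.sin(a)]))
print("lamp,buf",plane("top",[[250,219],[358,242]],.025))
for uv in [(250,219),(275,213),(310,219),(347,235),(358,242)]: print(1.373-d[uv[1],uv[0]])
cr=cv2.resize(im[195:265,230:380],None,fx=5,fy=5,interpolation=cv2.INTER_NEAREST);cv2.imwrite("pics/crop.png",cr[:,:,::-1])
E
```

```text
[[     0      0    560    420 233911]
 [   241    208    126     46   1059]
 [   261    221     36      7     88]
 [   294    224      8      5     17]
 [   301    225      9      6     22]
 [   309    227     14      8     35]
 [   322    230      9      8     25]
 [   331    235     11      8     28]
 [   342    241      4      4      7]]
[0.14035364 0.061826  ] 0.017082583563531428 [-0.68777691  0.19093052] 0.39541834585077923
[ 0.48805027 -0.22384348]
[ 0.54194585 -0.14121019]
[ 0.57653923 -0.04881814]
[0.59016772 0.04889193]
[0.58217627 0.14722367]
lamp,buf [[ 0.58570884  0.12231108  0.025     ]
 [ 0.5048707  -0.20967562  0.025     ]]
0.041503787
0.01119113
0.014343858
0.025531411
0.057665944
```

View pics/crop.png

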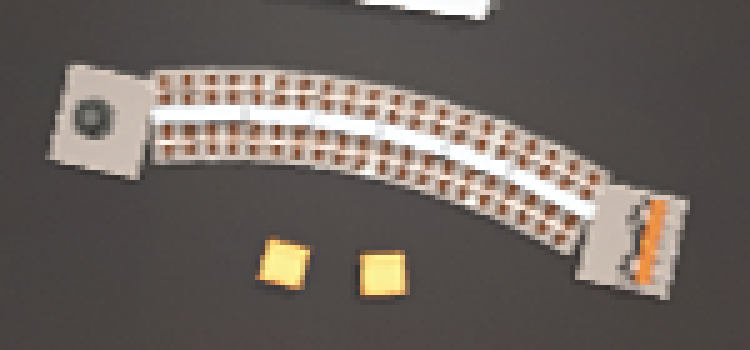

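The rail is clear, running from crop (152,113) by the lamp to (595,210) by the buffer stop, with seams visible. Next I move above it for a wrist view.

apply_moves:
  commands:
    - [0,0.46,-0.81,0,-0.2]
    - [0,0.46,-0.81,0,-0.2]
    - [0,0.46,-0.81,0,-0.2]
    - [0,0.46,-0.81,0,-0.2]
    - [0,0.46,-0.81,0,-0.2]
    - [0,0.46,-0.81,0,-0.2]
    - [0,0.46,-0.81,0,-0.2]
    - [0,0.46,-0.81,0,-0.2]
    - [0,0.46,-0.81,0,-0.2]
    - [0,0.46,-0.81,0,-0.2]
    - [0,0.46,-0.81,0,-0.2]
    - [0,0.46,-0.81,0,-0.2]
  newtons: 10

```text
clock: 1.6
position: [0.5559, -0.0012, 0.2266]
ee_rot: [-2.22, -2.222, 0.0]
force: [1.0, 1.0, -0.3]
width: 0.007
gripper_force: 0.0
```

apply_moves:
  commands:
    - [0,0,0,0,0]
    - [0,0,0,0,0]
    - [0,0,0,0,0]

```text
clock: 1.98
position: [0.5548, 0.0018, 0.2265]
ee_rot: [-2.213, -2.228, -0.0]
force: [-0.4, -0.8, -0.5]
width: 0.004
gripper_force: 0.0
```

```bash
python3 - <<'E'
from cell import observe, imaging
import cv2,numpy as np
st=observe(); im,d=imaging.get_image("wrist"); cv2.imwrite("pics/w0.png",im[:,:,::-1]); np.savez("w0.npz",im=im,d=d,position=st["position"],ee_rot=st["ee_rot"])
print({k:st[k] for k in("clock","position","ee_rot","force","width","joints")})
E
```

```text
{'clock': 1.975, 'position': array([0.55481689, 0.00184115, 0.22653716]), 'ee_rot': array([-2.21341180e+00, -2.22806315e+00, -5.38075289e-05]), 'force': array([-0.35401124, -0.80902777, -0.46466408]), 'width': 0.004272895045599239, 'joints': array([-0.49467212,  0.3402511 ,  0.52867941,  1.77809008, -0.19332205,
        1.07542762,  0.10817955])}
```

View pics/w0.png

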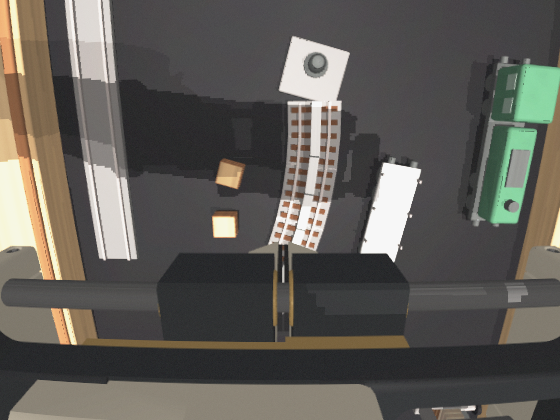

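The wrist view shows the lamp at (316,63) and the lamp half of the rail, from (317,101) to about (303,245). The gripper hides the rest, so I'll use depth and colour from both views.

```bash
cat >> h.py <<'E'
def world(name,d,st=None):
    v,u=np.where(d>0); p,Rm,o=cam(name,st)
    n=cv2.undistortPoints(np.float64(np.c_[u,v]).reshape(-1,1,2),p["camera_matrix"],p["dist"]).reshape(-1,2)
    W=np.full(d.shape+(3,),np.nan); z=d[v,u][:,None]
    W[v,u]=o+(Rm@F@np.c_[n*z,z].T).T
    return W
E
python3 - <<'E'
from h import *
for name,f,(r0,r1,c0,c1) in (("top","top0.npz",(205,245,262,350)),("wrist","w0.npz",(90,240,262,345))):
    D=np.load(f); im=D["im"]; st=D if name=="wrist" else None
    W=world(name,D["d"],st); hsv=cv2.cvtColor(im,cv2.COLOR_RGB2HSV)
    m=np.zeros(im.shape[:2],bool); m[r0:r1,c0:c1]=True
    if name=="top":
        t=[im[219,310],im[235,347],im[213,275]]; print("rgb",t)
    z=W[...,2]; print(name,"z hist",np.histogram(z[m],bins=np.arange(-.01,.06,.005)))
    m&=(hsv[...,1]<40)&(hsv[...,2]>150)&(z>.026)&(z<.045)
    # connected, biggest
    n,l,s,_=cv2.connectedComponentsWithStats(m.astype(np.uint8)); i=1+s[1:,4].argmax(); 
    print(s[s[:,4]>4])
    v,u=np.where(m); P=plane(name,np.c_[u,v],.035,st)[:,:2]
    c,fu=fit(P); k=abs(fu)<.007; e=ends(P[k],c)
    print(c,fu.std(),k.sum(),e,(e[1]-e[0])*.45, "z",np.median(z[m]))
    for a in np.linspace(*e,5): print(c+.45*np.array([np.cos(a),np.sin(a)]))
E
```

```text
rgb [array([210, 199, 189], dtype=uint8), array([232, 230, 228], dtype=uint8), array([176, 155, 144], dtype=uint8)]
top z hist (array([   0,   27,  557, 1066,  497,  784,  247,   24,  138,  145,   14,
          0,    0]), array([-0.01 , -0.005,  0.   ,  0.005,  0.01 ,  0.015,  0.02 ,  0.025,
        0.03 ,  0.035,  0.04 ,  0.045,  0.05 ,  0.055]))
[[     0      0    560    420 234905]
 [   262    216     87     23    294]]
[0.13947988 0.06384825] 0.0030958286803578826 294 [-0.56004144  0.04568471] 0.2725767692162999 z 0.03533904866806625
[ 0.52073477 -0.17520134]
[ 0.5524332  -0.11495207]
[ 0.57468006 -0.05061048]
[0.58696619 0.01635082]
[0.58901037 0.08439922]
wrist z hist (array([   0,    0,  741, 4013,  612, 5353,  310,   19,  808,  542,    0,
          0,    0]), array([-0.01 , -0.005,  0.   ,  0.005,  0.01 ,  0.015,  0.02 ,  0.025,
        0.03 ,  0.035,  0.04 ,  0.045,  0.05 ,  0.055]))
[[     0      0    560    420 233912]
 [   310    102     12     55    523]
 [   292    157     27     83    765]]
[0.13831606 0.06239456] 0.002960307011765183 1288 [-0.27967308  0.05811853] 0.15200622078991466 z 0.034792206378556206
[ 0.57083164 -0.06182409]
[ 0.57976787 -0.02489979]
[0.58555777 0.01264668]
[0.58816009 0.05054771]
[0.58755628 0.08853317]
```

Two views agree to about 1.5 mm: rail centre of curvature (0.1387, 0.063), buffer end at -0.562 rad, lamp end at +0.058, top at z≈0.035. The arc length of 0.279 m matches the given 0.280 m. The stroke runs from (0.5325,-0.155) to (0.5887,0.063).

apply_moves:
  commands:
    - [0,-0.07,-0.52,0,0]
    - [0,-0.07,-0.52,0,0]
    - [0,-0.08,-0.52,0,0]
    - [0,-0.07,-0.52,0,0]
    - [0,-0.08,-0.53,0,0]
    - [0,0,0,-0.5,0]
    - [0,0,0,-0.5,0]
    - [0,0,0,-0.5,0]
    - [0,0,0,-0.5,0]
    - [0,0,0,-0.5,0]
    - [0,0,0,0,0]
    - [0,0,0,0,0]

```text
clock: 3.52
position: [0.5338, -0.1561, 0.0778]
ee_rot: [2.216, 2.226, 0.001]
force: [-0.6, 0.1, -0.1]
width: 0.01
gripper_force: 0.0
```

apply_moves:
  commands:
    - [0,0,0,-0.3,0]
    - [0,0,0,-0.1,0]
    - [0,0,0,0,0]
    - [0,0,0,0,0]
    - [0,0,0,0,0]

```text
clock: 4.15
position: [0.5334, -0.1565, 0.0531]
ee_rot: [2.217, 2.225, 0.001]
force: [-0.2, 0.2, -0.3]
width: 0.007
gripper_force: 0.0
```

```bash
python3 - <<'E'
from cell import observe, imaging
import cv2,numpy as np
st=observe(); im,d=imaging.get_image("side"); cv2.imwrite("pics/s1.png",cv2.resize(im[180:340,180:360,::-1],None,fx=3.5,fy=3.5))
print({k:st[k] for k in("clock","position","ee_rot","force","width")})
E
```

```text
{'clock': 4.15, 'position': array([ 0.5334115 , -0.15649493,  0.05305218]), 'ee_rot': array([2.21680908e+00, 2.22534284e+00, 5.47531297e-04]), 'force': array([-0.21112948,  0.1839796 , -0.29662214]), 'width': 0.007114602122070386}
```

View pics/s1.png

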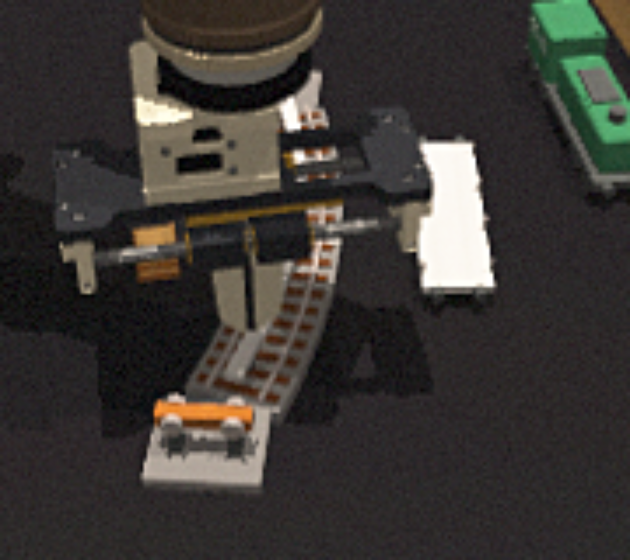

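The side view shows the closed tips at (250,330), centred above the rail's end section and clear of the orange buffer stop. I'll descend gently.

apply_moves:
  commands:
    - [0,0,0,-0.15,0]
    - [0,0,0,-0.1,0]
    - [0,0,0,0,0]
    - [0,0,0,0,0]
    - [0,0,0,0,0]

```text
clock: 4.82
position: [0.5333, -0.1564, 0.0379]
ee_rot: [2.217, 2.226, 0.0]
force: [0.5, 0.4, -0.0]
width: 0.002
gripper_force: 0.0
```

apply_moves:
  commands:
    - [0,0,0,-0.03,0]
    - [0,0,0,-0.03,0]
    - [0,0,0,0,0]
    - [0,0,0,0,0]

```text
clock: 5.32
position: [0.5333, -0.1564, 0.0343]
ee_rot: [2.217, 2.226, 0.0]
force: [0.4, -0.5, 2.2]
width: 0.006
gripper_force: 0.9
```

apply_moves:
  commands:
    - [0,0,0,-0.02,0]
    - [0,0,0,-0.02,0]
    - [0,0,0,-0.01,0]
    - [0,0,0,0,0]
    - [0,0,0,0,0]
    - [0,0,0,0,0]

```text
clock: 6.08
position: [0.5333, -0.1564, 0.0312]
ee_rot: [2.217, 2.226, 0.0]
force: [0.4, -0.5, 2.9]
width: 0.006
gripper_force: 1.6
```

```bash
python3 - <<'E'
from cell import observe
import numpy as np
p=observe(); print(p["position"],p["force"])
c=np.array([.1387,.063]); d=p["position"][:2]-c; a0=np.arctan2(d[1],d[0]); print(a0,np.hypot(*d))
N=24; a=np.linspace(a0,0.0,N+1); q=np.c_[np.cos(a),np.sin(a)]*np.linspace(np.hypot(*d),.45,N+1)[:,None]+c
print(np.round(np.diff(q,axis=0)/.06,3).tolist())
E
```

```text
[ 0.53330688 -0.15640028  0.03121092] [ 0.3721702  -0.52205795  2.94941788]
-0.5074358425904419 0.45149869938672177
[[0.075, 0.14], [0.072, 0.142], [0.069, 0.143], [0.066, 0.145], [0.063, 0.146], [0.06, 0.147], [0.057, 0.149], [0.053, 0.15], [0.05, 0.151], [0.047, 0.152], [0.044, 0.153], [0.04, 0.154], [0.037, 0.154], [0.034, 0.155], [0.031, 0.156], [0.027, 0.156], [0.024, 0.157], [0.021, 0.157], [0.017, 0.158], [0.014, 0.158], [0.011, 0.158], [0.007, 0.158], [0.004, 0.159], [0.001, 0.159]]
```

apply_moves:
  commands:
    - [0,0.07,0.14,-0.01,0]
    - [0,0.07,0.14,0,0]
    - [0,0.07,0.14,0,0]
    - [0,0.07,0.145,0,0]
    - [0,0.06,0.145,0,0]
    - [0,0.06,0.15,0,0]

```text
clock: 6.82
position: [0.5574, -0.1041, 0.0305]
ee_rot: [2.217, 2.226, -0.0]
force: [-0.5, -2.1, 3.3]
width: 0.003
gripper_force: 1.8
```

apply_moves:
  commands:
    - [0,0.055,0.15,0,0]
    - [0,0.055,0.15,0,0]
    - [0,0.05,0.15,0,0]
    - [0,0.045,0.15,0,0]
    - [0,0.045,0.15,0,0]
    - [0,0.04,0.155,0,0]

```text
clock: 7.58
position: [0.5747, -0.0499, 0.0306]
ee_rot: [2.217, 2.226, 0.0]
force: [0.2, -3.0, 3.7]
width: 0.009
gripper_force: 1.8
```

apply_moves:
  commands:
    - [0,0.035,0.155,0,0]
    - [0,0.035,0.155,0,0]
    - [0,0.03,0.155,0,0]
    - [0,0.025,0.155,0,0]
    - [0,0.025,0.155,0,0]
    - [0,0.02,0.155,0,0]

```text
clock: 8.32
position: [0.5849, 0.0059, 0.0306]
ee_rot: [2.217, 2.226, 0.0]
force: [-0.1, -2.7, 3.7]
width: 0.006
gripper_force: 1.8
```

apply_moves:
  commands:
    - [0,0.015,0.16,0,0]
    - [0,0.015,0.16,0,0]
    - [0,0.01,0.16,0,0]
    - [0,0.01,0.16,0,0]
    - [0,0.005,0.155,0,0]
    - [0,0,0.1,0,0]
    - [0,0,0.04,0,0]
    - [0,0,0,0,0]
    - [0,0,0,0,0]
    - [0,0,0,0,0]

```text
clock: 9.57
position: [0.5881, 0.062, 0.0306]
ee_rot: [-2.216, -2.226, -0.001]
force: [0.4, 1.5, 4.2]
width: 0.006
gripper_force: 1.8
```

```bash
python3 - <<'E'
from cell import observe, imaging
import cv2
st=observe(); im,d=imaging.get_image("side"); cv2.imwrite("pics/s2.png",cv2.resize(im[130:340,160:370,::-1],None,fx=2.8,fy=2.8))
print({k:st[k] for k in("clock","position","force","dq")})
E
```

```text
{'clock': 9.575, 'position': array([0.58806495, 0.06197083, 0.03055458]), 'force': array([0.39133793, 1.47507775, 4.22182366]), 'dq': array([-0.00043358,  0.00096662, -0.00063351, -0.0015143 ,  0.00175558,
        0.00013084,  0.00024812])}
```

View pics/s2.png

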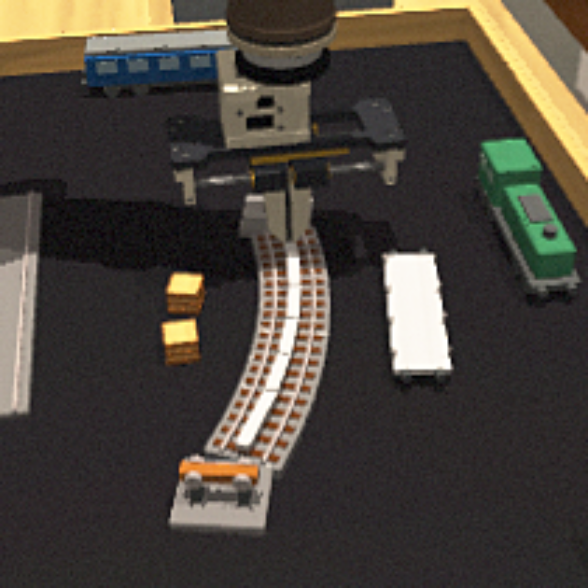

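The tips rest on the last section at (291,238) in the crop, steady at z = 0.0306 with about 3–4 N of force. That is a dip of about 4.5 mm. The crates, wagon and buffer stop look untouched.

```bash
python3 -c "
from cell import arm
print(arm.sign_off())"
```

```text
the job is handed in; nothing more can be done
None
```

The job is handed in: the closed fingertips ran along the contact rail in one unbroken stroke from the buffer-stop end section to the lamp end section, keeping it dipped about 4 mm by my readings, and are still resting on that last section at about 4 N.

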